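# Tighten a casting pot's lid in cross order

## Robot

A 7-joint arm with a two-finger parallel gripper is mounted at the origin on a cart in front of the work surface, level with it; the furniture and walls round the work are solid. World frame = base frame: x ahead of the robot, y to its left, z up, the work surface at z = 0. Lengths are in m, angles in rad, forces in N, time in s.
With the tool pointing down it reaches from about 0.425 to 0.875 m from the base axis. Payload 4.7 kg.
Tool frame: the origin (TCP) lies on the mounting face of the last link; the fingertips stand 182 mm ahead of it and the grasp point (between the pads) lies ahead of it (ctrl.grip_point_offset is the z of the grasp point in the tool frame, in m); z points along the fingers, y is the line along which they close (so a half turn about z gives the same grasp; the last joint's range is limited). The gripper opens to 87 mm and grips with 3 to 60 N. Pads are 19 mm wide; open, the fingers measure 117 mm over their backs; the gripper's body (75 mm by 190 mm) begins 51 mm behind the grasp point.
Start: joints at [1.343, 0.321, -0.07, 1.45, 0.023, 1.371, -0.057], TCP at [0.156, -0.631, 0.405] pointing down, gripper open.
Joint ranges: [-2.86, 2.86], [-0.3, 2.09], [-1.38, 1.24], [0.06, 2.45], [-1.56, 4.7], [0.09, 2.05], [-2.69, 2.69]. Speed limits (rad/s): [2.57, 2.57, 3.14, 3.14, 3.14, 3.14, 3.14].

## Interface

Orientations are given as a rotation vector (axis times angle).
In Python, from bench import ctrl gives the robot as it stands.
- The arm moves only by the tool nudge_tcp, called after "Call:" as a command line: name --argument value ..., lists and objects as JSON in quotes. Schema: {"type":"object","properties":{"motion":{"type":"array","items":{"type":"object","properties":{"xyz":{"type":"array","items":{"type":"number"},"minItems":3,"maxItems":3},"spin":{"type":"number"},"jaw":{"type":"number"}},"additionalProperties":false,"required":["jaw"]},"minItems":1,"maxItems":20},"squeeze":{"type":"number"},"only":{"type":"string"},"quiet":{"type":"boolean"},"lines":{"type":"string"}},"required":["motion"],"additionalProperties":false}. motion is a list of rows, 1 to 20 of them, each an object with the fields xyz (a list: dx, dy, dz in normalised numbers (1 is 0.8 m)), spin (a turn about the tool's z in fractions of the full range, 1 being pi rad), jaw (the opening from 0.0 (shut) to 1.0 (fully open)); a field left out counts as zero (the opening has to be given); each row is the pose to reach, as a shift and turn from the pose commanded when the call began, along the tool's axes at that moment; what a row does not reach only later rows make up. A row lasts 1/10 s, in which the tool goes at most 0.05 m and 0.15 rad, less where a joint would pass 70% of its speed; a pose out of reach is approached as far as the arm can. The fingers move at their own pace and stop on an object; squeeze is the grip in N (left out, the last holds). Time passes only in rows, so rows that do not move let the fingers close. The tool returns the time, the measured TCP pose, the force, the opening and the grip force at its end. only (a regular expression) keeps the lines of the reply that match it, lines (a string "A,B") keeps lines A to B, and quiet returns only ok. Shift and turn numbers lie between -1 and 1, and a call with a number outside is refused. Input that does not fit is refused with a message, and nothing moves.
- ctrl.get_state(): the state, without advancing time (a new reading comes with each control period).
- ctrl.get_image(name): name is "scene" or "top" or "wrist"; returns (picture, depth): 400x640x3 uint8, red, green, blue; 400x640 float32, m along the optical axis (not along the pixel's ray), 0 where there is no reading.
- ctrl.camera_model(name): a dict with "vertical_fov" (degrees; the focal length in pixels is half the picture's height over the tangent of half this angle, whatever the lens; pixels are square), "cx", "cy" (the principal point, pixels), "rvec" (rotation vector, rad) and "tvec" (3), from world to camera coordinates, as OpenCV has them; the wrist camera has in their place "hand_eye" (4x4, takes a point from camera to tool coordinates, whose origin is the TCP and whose axes are the flange's). Camera axes: x right, y down, z forward; pixel columns grow to the right and rows downward; lengths in m; the calibration is good to about 2 mm. A picture is of the moment at which its call begins: read the wrist's pose just before it. camera_model takes no time and is no camera call.
- ctrl.close_job(): hands the job in; it is judged then, once.
The state is a dict: "time": time; "joint_positions": joint angles; "qd": joint speeds; "joint_torque": joint torques, N m; "position": TCP position; "tool_rot": TCP orientation; "ft_force": force on the tool from outside, world axes, zero at the start; "torque": the same for the moment, N m; "grip_width": opening from 0.0 (shut) to 1.0 (fully open); "grip_force": force on a finger pad.
Only numpy, scipy, OpenCV 4.12 (cv2) and the standard library are available. Lean on these libraries where they do the work, as an engineer would, in place of code of your own. Each camera call takes 0.05 s, during which the arm holds its last target. There are 200 camera calls.

## Task

Close the pressure casting pot: with the T-handle key from the cradle, tighten its four wing screws clockwise in cross order - red, yellow across from it, blue, green across from that - first each of them only half way (about 45 degrees), then in the same order each one tight, until its wing points at the pot's centre. Touch the pot only with the key, hang the key back in its cradle, and leave the other things where they stand.

Things in the scene. Friction and masses are not known exactly. Their poses are not given: they have to be found in the camera images.
- pot: The pressure casting pot, fixed to the table: blue, with a pale aluminium lid 212 mm in diameter whose top is 100 mm above the origin; origin under its centre on the table, z up. The four screws stand on the lid on a circle of radius 72 mm: red at the pot's +x, yellow across from it at -x, blue at +y, green across from it at -y.
- neck_top (a point): Top of the pot's fixed brass filler neck in the middle of the lid, 62 mm above the lid; 44 mm in diameter at its foot, 34 mm at its cap. It blocks the straight way between screws that face each other for a lowered key, which must go round or over it.
- cradle: The key's cradle, fixed to the table: grey, foot 116 x 84 mm, origin under its centre on the table, z up. Two uprights, 10 mm thick, 44 mm either side of the origin along x (78 mm free between them), each with a flat seat 125 mm up and two ears (tops 139 mm up) that leave a slot 28 mm wide, open upward. The crossbar lies in the slots along the cradle's x.
- key: T-handle key, loose, about 0.3 kg, at the start hanging in the cradle, shank down, its x along the cradle's x, its origin 134 mm above the cradle's and over its middle. Steel crossbar with red ends, 120 mm long (x), 18 mm thick (y), 18 mm high; origin in the crossbar's middle, z up. Shank 14 mm thick. Grip it from above across the crossbar's middle.
- key_foot (a point): Foot of the key, 110 mm below its origin: a square dark head 34 x 34 mm with four corner prongs 18 mm long that end here. Two crossing slots 12 mm wide between the prongs (along the key's x and y) fit over a wing in four positions, a quarter turn apart. On a 7 mm wing the key has about 0.14 rad of play either way before it turns it.
- screw_red (a joint): Turn of the red screw (at the pot's +x), rad, growing clockwise seen from above. 0: loose, wing square to the line to the pot's centre; 0.785: half way; 1.571: tight, wing pointing at the pot's centre; hard stop at 1.62. Starts between 0 and 0.2. Turning it takes about 0.12 N m; it stays where it is left.
- red_wing (a point): Centre of the top of the red screw's dark wing, 23.5 mm above the lid; x along the wing, z up; turns with it. Wing 44 mm long, 7 mm thick, rounded top, underside 6 mm above the lid, over a red disc 52 mm in diameter, 4 mm thick. With the key's prongs ending 9 mm above the lid (key origin 119 mm above the lid) the wing is well engaged and nothing bottoms.
- screw_yellow (a joint): Turn of the yellow screw (across from red, at the pot's -x), rad, growing clockwise seen from above. 0: loose, wing square to the line to the pot's centre; 0.785: half way; 1.571: tight, wing pointing at the pot's centre; hard stop at 1.62. Starts between 0 and 0.2. Turning it takes about 0.12 N m; it stays where it is left.
- yellow_wing (a point): Centre of the top of the yellow screw's dark wing, 23.5 mm above the lid; x along the wing, z up; turns with it. Wing 44 mm long, 7 mm thick, rounded top, underside 6 mm above the lid, over a yellow disc 52 mm in diameter, 4 mm thick. With the key's prongs ending 9 mm above the lid (key origin 119 mm above the lid) the wing is well engaged and nothing bottoms.
- screw_blue (a joint): Turn of the blue screw (at the pot's +y), rad, growing clockwise seen from above. 0: loose, wing square to the line to the pot's centre; 0.785: half way; 1.571: tight, wing pointing at the pot's centre; hard stop at 1.62. Starts between 0 and 0.2. Turning it takes about 0.12 N m; it stays where it is left.
- blue_wing (a point): Centre of the top of the blue screw's dark wing, 23.5 mm above the lid; x along the wing, z up; turns with it. Wing 44 mm long, 7 mm thick, rounded top, underside 6 mm above the lid, over a blue disc 52 mm in diameter, 4 mm thick. With the key's prongs ending 9 mm above the lid (key origin 119 mm above the lid) the wing is well engaged and nothing bottoms.
- screw_green (a joint): Turn of the green screw (across from blue, at the pot's -y), rad, growing clockwise seen from above. 0: loose, wing square to the line to the pot's centre; 0.785: half way; 1.571: tight, wing pointing at the pot's centre; hard stop at 1.62. Starts between 0 and 0.2. Turning it takes about 0.12 N m; it stays where it is left.
- green_wing (a point): Centre of the top of the green screw's dark wing, 23.5 mm above the lid; x along the wing, z up; turns with it. Wing 44 mm long, 7 mm thick, rounded top, underside 6 mm above the lid, over a green disc 52 mm in diameter, 4 mm thick. With the key's prongs ending 9 mm above the lid (key origin 119 mm above the lid) the wing is well engaged and nothing bottoms.
- slip_tub: Bystander, loose: the plastic tub with a pink lid (114 mm wide, 98 mm high); origin under its centre. It is not to be disturbed.
- fish_a: Bystander, loose: a white bisque fish with a looped tail (138 x 69 mm, 110 mm high); origin under its centre. It is not to be disturbed.
- fish_d: Bystander, loose: a white bisque fish with a curled tail (136 x 67 mm, 92 mm high); origin under its centre. It is not to be disturbed.
- fish_b: Bystander, loose: a white bisque fish with a fin on its back (104 x 63 mm, 77 mm high); origin under its centre. It is not to be disturbed.
- mould_block: Bystander, loose: a cream plaster mould half with a round cavity (98 x 51 mm, 95 mm high); origin under its centre. It is not to be disturbed.
- paint_jar_8: Bystander, loose: a paint jar with a blue cap (42 mm wide, 86 mm high); origin under its centre. It is not to be disturbed.
- paint_jar_10: Bystander, loose: a paint jar with a white cap (42 mm wide, 82 mm high); origin under its centre. It is not to be disturbed.
- paint_jar_7: Bystander, loose: a paint jar with a blue cap (42 mm wide, 82 mm high); origin under its centre. It is not to be disturbed.

How it is judged:
By the outcome, as a careful person would: the job done as asked, in the order asked, and still so for the second after the job is handed in, with the robot touching nothing.
It also fails if it takes over 72 s, if anything falls off the work surface, if the arm or the gripper's body presses on something with over 40 N, if the wrist force passes 120 N, or if a joint passes its speed limit or range.

## Working session

There is one attempt and no reset: what is moved stays moved. The work goes in short steps, Python scripts to look and compute and a tool call to move; the robot and the scene stay as the last step left them, time stands still between calls to the robot, and variables do not carry over. Pictures are saved under pics/ and viewed, at most 10 in all, crops included, and the job is handed in when it is done.

```bash
ls; mkdir -p pics; python3 - <<'E'
from bench import ctrl
import cv2
s=ctrl.get_state();print({k:s[k] for k in('time','position','tool_rot','grip_width')},ctrl.grip_point_offset)
for n in('scene','top'):
    im,d=ctrl.get_image(n);cv2.imwrite(f'pics/{n}0.png',im[:,:,::-1]);print(ctrl.camera_model(n))
    import numpy as np;np.save(f'{n}d.npy',d);np.save(f'{n}i.npy',im)
print(ctrl.camera_model('wrist'))
E
```

```text
pics
{'time': 0.0, 'position': array([ 0.15551981, -0.63090742,  0.40363452]), 'tool_rot': array([-3.11675263e+00, -3.78622707e-01,  5.53086499e-04]), 'grip_width': 0.998131207243878} 0.1635
{'vertical_fov': 42.675875520245334, 'cx': 324.33944962559184, 'cy': 202.23820843424198, 'rvec': array([ 0.79991105, -2.62599801,  1.04458382]), 'tvec': array([0.49226726, 0.28760778, 1.47728525])}
{'vertical_fov': 49.806267673660486, 'cx': 333.7588425022683, 'cy': 199.543655768415, 'rvec': array([ 2.07047946, -2.13381691,  0.23944291]), 'tvec': array([0.05892157, 0.58536271, 1.27261606])}
{'vertical_fov': 60.49708881548373, 'cx': 315.4042205748206, 'cy': 203.83269731823586, 'hand_eye': array([[-1.39919335e-04, -9.61194940e-01, -2.75870021e-01,
         7.55378261e-02],
       [ 9.99999972e-01, -1.86738297e-04,  1.43446450e-04,
        -9.15881231e-05],
       [-1.89395499e-04, -2.75869993e-01,  9.61194939e-01,
         2.01260238e-02],
       [ 0.00000000e+00,  0.00000000e+00,  0.00000000e+00,
         1.00000000e+00]])}
```

View pics/scene0.png

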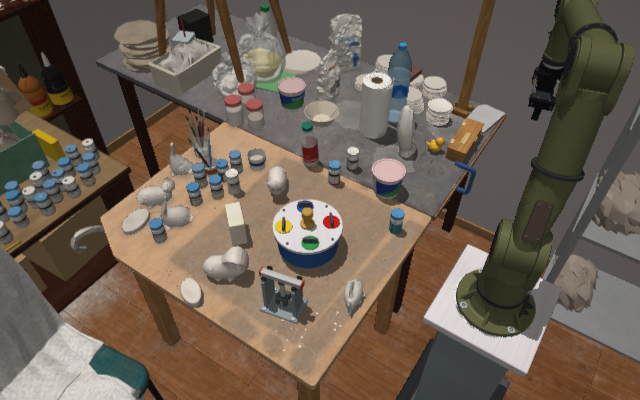

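View pics/top0.png

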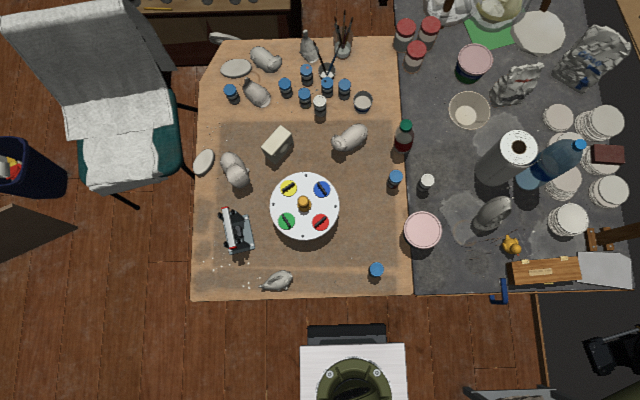

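The scene view shows the pot in mid-table (lid near (308,225)) with the cradle and key in front at (283,293). In the top view the lid is at (305,206), with discs red (320,222), yellow (289,188), blue (322,188) and green (287,221); the key and cradle are near (235,230).

```bash
cat > h.py <<'E'
import numpy as np,cv2
from bench import ctrl
from scipy.spatial.transform import Rotation as R
def cam(n):
    m=ctrl.camera_model(n);f=200/np.tan(np.radians(m['vertical_fov'])/2)
    if n=='wrist':
        s=ctrl.get_state();H=m['hand_eye'];Rt=R.from_rotvec(s['tool_rot']).as_matrix()
        A=Rt@H[:3,:3];c=Rt@H[:3,3]+s['position']
    else:
        A=cv2.Rodrigues(m['rvec'])[0].T;c=-A@m['tvec']
    return f,m['cx'],m['cy'],A,c
def ray_z(C,uv,z):   # pixel(s) onto height z
    f,cx,cy,A,c=C;uv=np.atleast_2d(np.float64(uv))
    d=np.c_[(uv[:,0]-cx)/f,(uv[:,1]-cy)/f,np.ones(len(uv))]@A.T
    return c+d*((z-c[2])/d[:,2])[:,None]
def cloud(C,d):
    f,cx,cy,A,c=C;v,u=np.mgrid[0:400,0:640]
    return np.stack([(u-cx)/f*d,(v-cy)/f*d,d],-1)@A.T+c
E
python3 - <<'E'
from h import *
im=np.load('topi.npy');d=np.load('topd.npy');C=cam('top');P=cloud(C,d)
hsv=cv2.cvtColor(im,cv2.COLOR_RGB2HSV);H,S,V=hsv[...,0].astype(int),hsv[...,1],hsv[...,2]
roi=np.zeros(H.shape,bool);roi[165:250,262:348]=1
for n,h in dict(red=0,yellow=28,blue=115,green=65).items():
    dh=np.minimum(abs(H-h),180-abs(H-h));m=roi&(dh<14)&(S>130)&(V>70)&(P[...,2]>.09)&(P[...,2]<.13)
    k=cv2.connectedComponentsWithStats(m.astype(np.uint8));
    i=1+np.argmax(k[2][1:,4]);m=k[1]==i;v,u=np.nonzero(m)
    (x,y),r=cv2.minEnclosingCircle(np.c_[u,v].astype(np.float32));print(n,x,y,r,m.sum(),ray_z(C,(x,y),.104),P[m].mean(0))
m=roi&(abs(P[...,2]-.1)<.006);print('lid',P[m].mean(0),(P[m].max(0)+P[m].min(0))/2,np.ptp(P[m],0))
roi[:]=0;roi[195:262,212:262]=1
m=roi&(P[...,2]>.13)&(P[...,2]<.16);r=cv2.minAreaRect(P[m][:,:2].astype(np.float32));print('bar',m.sum(),P[m].mean(0),r)
c=cv2.resize(im[165:260,210:350],None,fx=5.6,fy=5.6,interpolation=3);cv2.imwrite('pics/topc.png',c[:,:,::-1])
E
```

```text
red 320.1000061035156 221.94000244140625 8.164266586303711 165 [[0.5109563  0.08420943 0.104     ]] [0.51029469 0.08358578 0.10441414]
yellow 288.29998779296875 187.89999389648438 7.9310431480407715 142 [[0.61872551 0.17840732 0.104     ]] [0.61746839 0.17818173 0.10448663]
blue 320.0 190.0 7.211202621459961 80 [[0.60921355 0.08227586 0.104     ]] [0.60584264 0.08807172 0.10431605]
green 284.5 222.0 6.946321964263916 76 [[0.51399041 0.19039933 0.104     ]] [0.5107842  0.19581911 0.10449694]
lid [0.56257879 0.13242704 0.10057297] [0.5655478  0.13311588 0.10002159] [0.20880613 0.20912415 0.01193441]
bar 371 [0.49673779 0.34842879 0.1412145 ] ((0.497234046459198, 0.3496212959289551), (0.12393223494291306, 0.04720722883939743), 12.027448654174805)
```

View pics/topc.png

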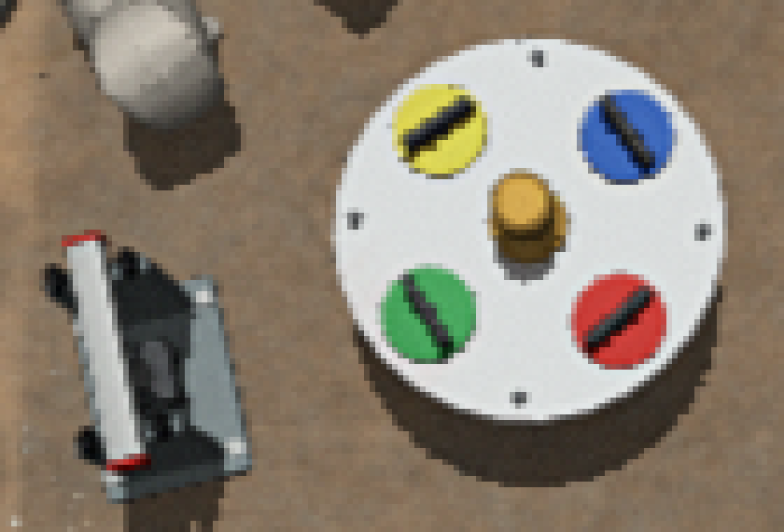

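```bash
python3 - <<'E'
from h import *
d=np.load('topd.npy');C=cam('top');P=cloud(C,d).reshape(-1,3)
P=P[d.ravel()>0]
for y in np.arange(-.8,.5,.1):
    print(round(y,1),[round(float(P[(abs(P[:,1]-y)<.06)&(abs(P[:,0]-x)<.06)][:,2].max(initial=-9)),2) for x in np.arange(.1,.9,.1)])
def px(x,y):return((x+.5)/5.6-.5+210,(y+.5)/5.6-.5+165)
a=ray_z(C,[px(83,240),px(128,465)],.143);print('bar',a,a.mean(0),np.arctan2(*(a[0]-a[1])[[1,0]]))
b=ray_z(C,[px(619,320),px(440,130),px(626,136),px(428,313)],.104);print(b,b.mean(0))
s=ctrl.get_state();print(R.from_rotvec(s['tool_rot']).as_matrix().round(4))
E
```

```text
-0.8 [-0.73, -0.74, 0.02, 0.19, 0.19, 0.06, 0.08, 0.08]
-0.7 [-0.74, 0.33, 0.06, 0.07, 0.08, 0.08, 0.08, 0.07]
-0.6 [0.41, 0.41, 0.06, 0.06, 0.07, 0.33, 0.33, 0.55]
-0.5 [0.62, 0.62, 0.06, 0.06, 0.2, 0.28, 0.28, 0.06]
-0.4 [0.66, 0.63, 0.01, 0.01, 0.2, 0.23, 0.24, 0.06]
-0.3 [-0.73, -0.73, 0.01, 0.1, 0.1, 0.09, 0.09, 0.06]
-0.2 [0.01, 0.01, 0.01, 0.1, 0.1, 0.09, 0.15, 0.19]
-0.1 [0.28, 0.01, 0.09, 0.09, 0.01, 0.09, 0.09, 0.17]
-0.0 [0.31, 0.01, 0.01, 0.09, 0.11, 0.11, 0.09, 0.09]
0.1 [0.28, 0.01, 0.01, 0.01, 0.17, 0.17, 0.11, 0.09]
0.2 [0.01, 0.01, 0.07, 0.07, 0.17, 0.17, 0.11, 0.1]
0.3 [-0.73, -0.73, 0.06, 0.15, 0.15, 0.15, 0.11, 0.1]
0.4 [-0.73, -0.73, 0.01, 0.15, 0.15, 0.15, 0.11, 0.07]
bar [[0.55534837 0.36095996 0.143     ]
 [0.43732607 0.33485956 0.143     ]] [0.49633722 0.34790976 0.143     ] 0.21764509277831282
[[0.51158273 0.08412057 0.104     ]
 [0.61904098 0.17882854 0.104     ]
 [0.61260827 0.07802259 0.104     ]
 [0.51845037 0.18584786 0.104     ]] [0.56542059 0.13170489 0.104     ]
[[ 9.709e-01  2.395e-01 -5.000e-04]
 [ 2.395e-01 -9.709e-01  1.600e-03]
 [-1.000e-04 -1.700e-03 -1.000e+00]]
```

Careful with the scale: shifts go in shares of 0.8 m and turns go in shares of pi rad. That gives: -0.62 m / 0.8 = -0.775, 0.42 m / 0.8 = 0.525, -2.9 rad / 3.1416 = -0.9231.

Call:
nudge_tcp --motion '[{"xyz":[0.325,-0.15,-0.095],"spin":-0.1592,"jaw":1},{"xyz":[0.325,-0.15,-0.095],"spin":-0.1592,"jaw":1},{"xyz":[0.325,-0.15,-0.095],"spin":-0.1592,"jaw":1},{"xyz":[0.325,-0.15,-0.095],"spin":-0.2546,"jaw":1},{"xyz":[0.325,-0.15,-0.095],"spin":-0.2546,"jaw":1},{"xyz":[0.325,-0.15,-0.095],"spin":-0.3183,"jaw":1},{"xyz":[0.525,-0.4875,-0.12],"spin":-0.382,"jaw":1},{"xyz":[0.525,-0.4875,-0.12],"spin":-0.4456,"jaw":1},{"xyz":[0.525,-0.4875,-0.12],"spin":-0.5093,"jaw":1},{"xyz":[0.525,-0.4875,-0.12],"spin":-0.573,"jaw":1},{"xyz":[0.525,-0.4875,-0.12],"spin":-0.6366,"jaw":1},{"xyz":[0.525,-0.4875,-0.12],"spin":-0.6685,"jaw":1},{"xyz":[0.6625,-0.775,-0.12],"spin":-0.7003,"jaw":1},{"xyz":[0.6625,-0.775,-0.12],"spin":-0.7639,"jaw":1},{"xyz":[0.6625,-0.775,-0.12],"spin":-0.7958,"jaw":1},{"xyz":[0.6625,-0.775,-0.12],"spin":-0.8276,"jaw":1},{"xyz":[0.6625,-0.775,-0.12],"spin":-0.8754,"jaw":1},{"xyz":[0.6625,-0.775,-0.12],"spin":-0.9231,"jaw":1},{"xyz":[0.6625,-0.775,-0.12],"spin":-0.9231,"jaw":1},{"xyz":[0.6625,-0.775,-0.12],"spin":-0.9231,"jaw":1}]'

```text
time: 2.1
position: [0.5215, 0.099, 0.5003]
tool_rot: [0.011, -3.141, -0.0]
ft_force: [-0.4, 0.1, -0.3]
grip_width: 1.002
grip_force: 0.0
```

```bash
python3 - <<'E'
from h import *
s=ctrl.get_state();print(s['joint_positions'].round(2),R.from_rotvec(s['tool_rot']).as_matrix().round(4))
C=cam('wrist');im,d=ctrl.get_image('wrist');np.save('w1.npy',im);np.save('w1d.npy',d)
import pickle;pickle.dump(C,open('w1c.pkl','wb'));cv2.imwrite('pics/w1.png',im[:,:,::-1])
E
```

```text
[ 0.61  0.1  -0.9   1.56  0.08  1.52  1.28] [[-1.0e+00 -7.2e-03 -1.0e-03]
 [-7.2e-03  1.0e+00  2.0e-04]
 [ 1.0e-03  2.0e-04 -1.0e+00]]
```

View pics/w1.png

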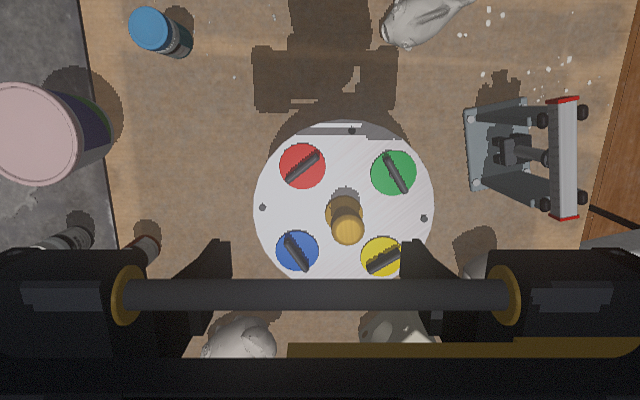

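Wrist view: the lid is centred about (343,205). Discs: red (302,165), green (393,173), blue (298,250), yellow (381,257). The key's crossbar has its red ends at (562,99) and (566,218). I'll measure from this with depth and colour.

```bash
cat > meas.py <<'E'
from h import *
def wings(im,d,C,ctr):
    P=cloud(C,d);hsv=cv2.cvtColor(im,cv2.COLOR_RGB2HSV).astype(int);H,S,V=np.moveaxis(hsv,-1,0)
    near=np.hypot(P[...,0]-ctr[0],P[...,1]-ctr[1])<.115
    out={}
    for n,h in dict(red=0,yellow=28,blue=111,green=70).items():
        dh=np.minimum(abs(H-h),180-abs(H-h));m=(near&(dh<14)&(S>120)&(V>60)&(abs(P[...,2]-.104)<.012)).astype(np.uint8)
        k=cv2.connectedComponentsWithStats(m)
        pts=[np.argwhere(k[1]==i)[:,::-1] for i in range(1,k[0]) if k[2][i,4]>40]
        if not pts: continue
        pts=np.vstack(pts);W=ray_z(C,pts,.104)[:,:2].astype(np.float32);c,r=cv2.minEnclosingCircle(W)
        q=(np.hypot(P[...,0]-c[0],P[...,1]-c[1])<.026)&(P[...,2]>.117)&(P[...,2]<.132)
        w=P[q][:,:2];ang=None
        if len(w)>20:
            e,v=np.linalg.eigh(np.cov(w.T));ang=np.arctan2(v[1,1],v[0,1]);out[n]=(w.mean(0),ang)
        print(n,np.round(c,4),round(r,4),len(w),w.mean(0).round(4) if len(w) else '',ang)
    return out,P
E
python3 - <<'E'
from meas import *
import pickle
im,d,C=np.load('w1.npy'),np.load('w1d.npy'),pickle.load(open('w1c.pkl','rb'))
o,P=wings(im,d,C,(.5654,.1317))
m=(P[...,2]>.138)&(P[...,2]<.152)&(abs(P[...,0]-.497)<.09)&(abs(P[...,1]-.348)<.06)
print('bar',P[m].mean(0),cv2.minAreaRect(P[m][:,:2].astype(np.float32)))
a=ray_z(C,[(562.5,97.5),(566.5,218.5)],.143);print(a,a.mean(0),np.arctan2(*(a[0]-a[1])[[1,0]]))
# lid: white rim circle
l=(abs(P[...,2]-.1)<.004)&(np.hypot(P[...,0]-.565,P[...,1]-.132)<.13);print('lid',cv2.minEnclosingCircle(P[l][:,:2].astype(np.float32)))
n=(P[...,2]>.156)&(P[...,2]<.17)&(np.hypot(P[...,0]-.565,P[...,1]-.132)<.03);print('neck',P[n].mean(0))
E
```

```text
red [0.5104 0.0842] 0.0255 278 [0.5096 0.0844] 2.254905794507733
yellow [0.5966 0.155 ] 0.0579 0  None
blue [0.6118 0.0772] 0.0256 248 [0.6103 0.0775] -2.552930500160326
green [0.5167 0.1855] 0.0254 273 [0.5163 0.1848] -2.5793673748959187
bar [0.4937549  0.34661599 0.1421808 ] ((0.49691087007522583, 0.3479982018470764), (0.1241724044084549, 0.04504302144050598), 12.588202476501465)
[[0.43677815 0.3306428  0.143     ]
 [0.55631372 0.35945771 0.143     ]] [0.49654593 0.34505026 0.143     ] -2.9050482507757023
lid ((0.5644364953041077, 0.13143683969974518), 0.10596101731061935)
neck [0.5627798  0.13124023 0.16097961]
```

In the tool's units: 0.248 m / 0.8 = 0.31, 0.023 m / 0.8 = 0.0288, -0.215 rad / 3.1416 = -0.0684.

Call:
nudge_tcp --motion '[{"xyz":[0.0288,0.31,0.075],"spin":-0.0684,"jaw":1},{"xyz":[0.0288,0.31,0.075],"spin":-0.0684,"jaw":1},{"xyz":[0.0288,0.31,0.075],"spin":-0.0684,"jaw":1},{"xyz":[0.0288,0.31,0.075],"spin":-0.0684,"jaw":1},{"xyz":[0.0288,0.31,0.075],"spin":-0.0684,"jaw":1},{"xyz":[0.0288,0.31,0.075],"spin":-0.0684,"jaw":1},{"xyz":[0.0288,0.31,0.075],"spin":-0.0684,"jaw":1},{"xyz":[0.0288,0.31,0.075],"spin":-0.0684,"jaw":1}]'

```text
time: 2.95
position: [0.4995, 0.3445, 0.4406]
tool_rot: [-0.334, 3.124, -0.002]
ft_force: [0.2, -0.9, 0.7]
grip_width: 1.0
grip_force: 0.0
```

```bash
python3 - <<'E'
from meas import *
s=ctrl.get_state();M=R.from_rotvec(s['tool_rot']).as_matrix();print(s['joint_positions'].round(2),s['position'],np.arctan2(M[1,0],M[0,0]),M[2].round(4))
C=cam('wrist');im,d=ctrl.get_image('wrist');P=cloud(C,d)
hsv=cv2.cvtColor(im,cv2.COLOR_RGB2HSV).astype(int);H,S,V=np.moveaxis(hsv,-1,0)
m=((H<8)|(H>172))&(S>150)&(V>80)&(np.hypot(P[...,0]-.497,P[...,1]-.347)<.09)
k=cv2.connectedComponentsWithStats(m.astype(np.uint8));e=[]
for i in range(1,k[0]):
    if k[2][i,4]>25:
        q=(k[1]==i)&(abs(P[...,2]-.143)<.005);print(k[2][i],k[3][i],P[k[1]==i].mean(0),P[q].mean(0),q.sum())
        e.append(P[q].mean(0))
m=(abs(P[...,2]-.143)<.0025)&(np.hypot(P[...,0]-.497,P[...,1]-.347)<.075)
print(m.sum(),P[m].mean(0),cv2.minAreaRect(P[m][:,:2].astype(np.float32)))
cv2.imwrite('pics/w2.png',im[:,:,::-1])
wings(im,d,C,(.5643,.1314))
E
```

```text
[ 0.14  0.37 -1.01  1.48  0.31  1.46  0.91] [0.49949648 0.3444617  0.44057804] -2.9286274550995626 [ 1.0e-04 -1.4e-03 -1.0e+00]
[310 122  25   5 118] [321.73728814 123.91525424] [0.4379576  0.33569327 0.14843359] [0.43817828 0.33581827 0.14374344] 116
[311 261  22   4  68] [321.5        262.94117647] [0.55512333 0.3615998  0.14385989] [0.55512333 0.3615998  0.14385989] 68
3063 [0.49297507 0.34814929 0.14282001] ((0.4973796606063843, 0.34467193484306335), (0.12365809082984924, 0.02820785716176033), 12.610764503479004)
red [0.5103 0.0847] 0.0257 477 [0.5094 0.0867] 2.270101884791941
yellow [0.5961 0.1692] 0.0449 0  None
blue [0.6131 0.093 ] 0.0101 163 [0.6045 0.0753] -2.550131646992594
green [0.5171 0.1861] 0.0256 488 [0.5159 0.1869] -2.5791039762484
```

View pics/w2.png

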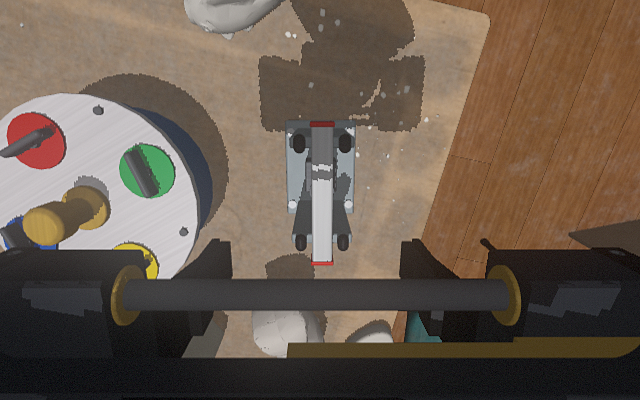

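The crossbar sits centred in the view, with its ends at (322,124) and (321,263). The green disc is at (147,170). The alignment is good, so I'll descend.

In the tool's units: 0.143 m / 0.8 = 0.1788, 0.135 m / 0.8 = 0.1688, -0.004 rad / 3.1416 = -0.0013.

Call:
nudge_tcp --motion '[{"xyz":[0.0025,0.005,0.05],"spin":-0.0013,"jaw":1},{"xyz":[0.0025,0.005,0.1],"spin":-0.0013,"jaw":1},{"xyz":[0.0025,0.005,0.1438],"spin":-0.0013,"jaw":1},{"xyz":[0.0025,0.005,0.1688],"spin":-0.0013,"jaw":1},{"xyz":[0.0025,0.005,0.1788],"spin":-0.0013,"jaw":1},{"xyz":[0.0025,0.005,0.1788],"spin":-0.0013,"jaw":1}]' --squeeze 60

```text
time: 3.6
position: [0.4968, 0.3474, 0.2974]
tool_rot: [0.339, -3.123, 0.002]
ft_force: [0.6, 0.5, 1.0]
grip_width: 0.995
grip_force: 0.0
```

Call:
nudge_tcp --motion '[{"jaw":0},{"jaw":0},{"jaw":0},{"jaw":0},{"jaw":0}]' --squeeze 60

```text
time: 4.1
position: [0.4959, 0.3494, 0.2981]
tool_rot: [-0.344, 3.122, 0.0]
ft_force: [-0.1, 0.8, -0.6]
grip_width: 0.631
grip_force: 0.0
```

Call:
nudge_tcp --motion '[{"jaw":0},{"jaw":0},{"jaw":0},{"jaw":0},{"jaw":0},{"jaw":0}]' --squeeze 60

```text
time: 4.7
position: [0.4959, 0.3492, 0.2977]
tool_rot: [0.343, -3.123, 0.0]
ft_force: [0.7, -0.8, -0.0]
grip_width: 0.199
grip_force: 60.0
```

Call:
nudge_tcp --motion '[{"jaw":0},{"xyz":[0,0,-0.025],"jaw":0},{"xyz":[0,0,-0.075],"jaw":0},{"xyz":[0,0,-0.125],"jaw":0},{"xyz":[0,0,-0.175],"jaw":0},{"xyz":[0,0,-0.1838],"jaw":0},{"xyz":[0,0,-0.1838],"jaw":0}]' --squeeze 60

```text
time: 5.4
position: [0.4958, 0.3495, 0.4453]
tool_rot: [-0.344, 3.121, 0.001]
ft_force: [0.3, 0.0, -3.9]
grip_width: 0.203
grip_force: 60.0
```

```bash
python3 - <<'E'
from meas import *
for i in range(3):
  s=ctrl.get_state();M=R.from_rotvec(s['tool_rot']).as_matrix();print(s['joint_positions'].round(2),s['position'],np.arctan2(M[1,0],M[0,0]),M[2].round(4))
  C=cam('wrist');im,d=ctrl.get_image('wrist')
P=cloud(C,d)
hsv=cv2.cvtColor(im,cv2.COLOR_RGB2HSV).astype(int);H,S,V=np.moveaxis(hsv,-1,0)
m=((H<8)|(H>172))&(S>150)&(V>80)&(P[...,2]>.2)
k=cv2.connectedComponentsWithStats(m.astype(np.uint8))
for i in range(1,k[0]):
    if k[2][i,4]>25: q=k[1]==i;print(k[2][i],k[3][i],np.median(P[q],0))
cv2.imwrite('pics/w3.png',im[:,:,::-1])
wings(im,d,C,(.5643,.1314))
E
```

```text
[ 0.14  0.37 -1.02  1.48  0.31  1.47  0.91] [0.49581515 0.34952985 0.44526006] -2.922272895806182 [-1.6e-03  3.0e-04 -1.0e+00]
[ 0.14  0.37 -1.02  1.48  0.31  1.47  0.91] [0.49571946 0.34901297 0.44345149] -2.922377477192499 [ 1.2e-03 -9.0e-04 -1.0e+00]
[ 0.14  0.37 -1.02  1.48  0.31  1.47  0.91] [0.49568797 0.34872689 0.44249077] -2.9223972146978014 [ 0.0029 -0.0015 -1.    ]
[291 142  50  13 476] [316.24789916 149.59033613] [0.43737235 0.33607998 0.28872105]
red [0.5104 0.0847] 0.0257 454 [0.5089 0.0875] 2.2777976459143154
yellow [0.5933 0.165 ] 0.0405 16 [0.6144 0.1793] None
blue [0.6192 0.0999] 0.0088 34 [0.6083 0.0781] 2.3938270802892223
green [0.517 0.186] 0.0255 483 [0.516  0.1869] -2.5834182144415716
```

View pics/w3.png

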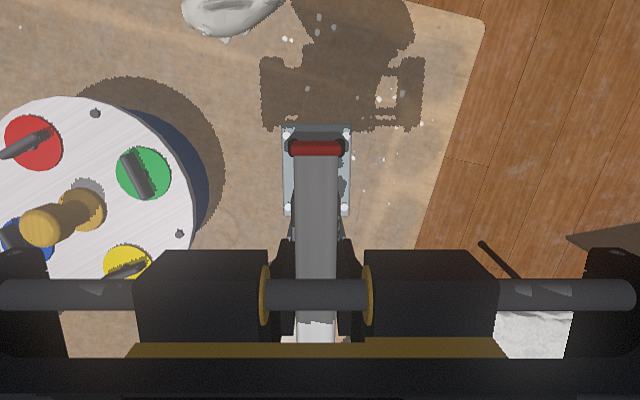

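The key is held square and centred, with its red end at (316,150). Carrying it to the red screw at transit height.

In the tool's units: -0.261 m / 0.8 = -0.3263, 0.043 m / 0.8 = 0.0538, -0.473 rad / 3.1416 = -0.1506.

```bash
cat > st.py <<'E'
from h import *
import sys
T=dict(red=(.5104,.0845),yellow=(.6182,.1783),blue=(.6120,.0773),green=(.5169,.1857),cradle=(.4962,.3487))
def where():
    x=[]
    for i in range(3):
        s=ctrl.get_state();M=R.from_rotvec(s['tool_rot']).as_matrix();x.append([*s['position'],np.arctan2(M[1,0],M[0,0])%(2*np.pi)]);ctrl.get_image('top') if i<2 else 0
    x=np.median(x,0);print('pos',x[:3].round(4),'head',x[3].round(4),'q7',s['joint_positions'][6].round(2),'f',s['ft_force'].round(1),'tq',s['torque'].round(2));return x
def go(x,n,head):
    X,Y=np.array(T[n])-x[:2];c,s=np.cos(x[3]),np.sin(x[3])
    print(n,'dx %.4f dy %.4f turn %.3f | dz engage %.4f transit %.4f'%(X*c+Y*s,X*s-Y*c,(x[3]-head+np.pi)%(2*np.pi)-np.pi,x[2]-.3825,x[2]-.4445))
if __name__=='__main__': go(where(),sys.argv[1],float(sys.argv[2]))
E
```

Call:
nudge_tcp --motion '[{"xyz":[0.0538,-0.3263,0],"spin":-0.0318,"jaw":0},{"xyz":[0.0538,-0.3263,0],"spin":-0.0637,"jaw":0},{"xyz":[0.0538,-0.3263,0],"spin":-0.0955,"jaw":0},{"xyz":[0.0538,-0.3263,0],"spin":-0.1273,"jaw":0},{"xyz":[0.0538,-0.3263,0],"spin":-0.1506,"jaw":0},{"xyz":[0.0538,-0.3263,0],"spin":-0.1506,"jaw":0},{"xyz":[0.0538,-0.3263,0],"spin":-0.1506,"jaw":0},{"xyz":[0.0538,-0.3263,0],"spin":-0.1506,"jaw":0}]' --squeeze 60

```text
time: 6.35
position: [0.5102, 0.0851, 0.4434]
tool_rot: [1.064, -2.954, -0.003]
ft_force: [0.3, -0.2, -3.3]
grip_width: 0.2
grip_force: 60.0
```

```bash
python3 st.py red 3.834
python3 - <<'E'
from meas import *
C=cam('wrist');im,d=ctrl.get_image('wrist');wings(im,d,C,(.5643,.1314));cv2.imwrite('pics/w4.png',im[:,:,::-1])
E
```

```text
pos [0.5102 0.0863 0.4437] head 3.8354 q7 1.98 f [-0.   1.1 -3.7] tq [ 0.13 -0.11 -0.04]
red dx 0.0010 dy -0.0015 turn 0.001 | dz engage 0.0612 transit -0.0008
red [0.5214 0.0672] 0.0144 34 [0.522  0.0682] -2.700231806331736
blue [0.604  0.0708] 0.0233 52 [0.595  0.0666] 1.8111918896353287
green [0.5169 0.1844] 0.0254 80 [0.5023 0.1749] -2.8387893103732473
```

View pics/w4.png

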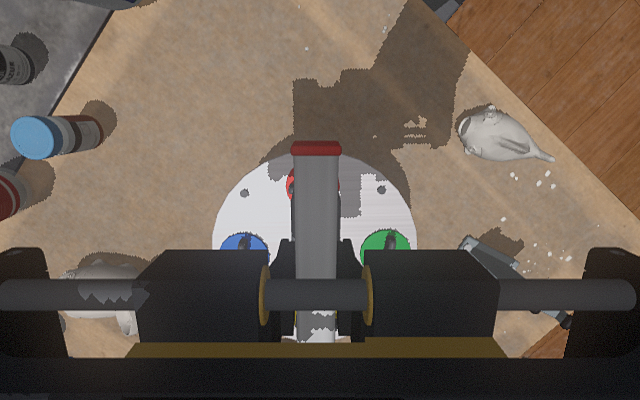

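Key over red with the wing view hidden; blue (245,245) and green (387,245) discs sit symmetrically either side, so the centring is good. Lowering.

In the tool's units: 0.061 m / 0.8 = 0.0763, -0.001 m / 0.8 = -0.0013.

Call:
nudge_tcp --motion '[{"xyz":[0.0009,-0.0013,0.0375],"jaw":0},{"xyz":[0.0009,-0.0013,0.0525],"jaw":0},{"xyz":[0.0009,-0.0013,0.06],"jaw":0},{"xyz":[0.0009,-0.0013,0.0675],"jaw":0},{"xyz":[0.0009,-0.0013,0.0763],"jaw":0},{"xyz":[0.0009,-0.0013,0.0763],"jaw":0}]' --squeeze 60

```text
time: 7.1
position: [0.5106, 0.084, 0.3832]
tool_rot: [1.066, -2.954, -0.0]
ft_force: [-0.9, 0.1, -2.5]
grip_width: 0.204
grip_force: 60.0
```

```bash
python3 st.py red 2.935
```

```text
pos [0.5108 0.084  0.3837] head 3.834 q7 1.95 f [ 0.4 -0.1 -2.7] tq [ 0.12 -0.04  0.  ]
red dx -0.0000 dy 0.0006 turn 0.899 | dz engage 0.0012 transit -0.0608
```

In the tool's units: 0.9 rad / 3.1416 = 0.2865.

Call:
nudge_tcp --motion '[{"spin":0.0382,"jaw":0},{"spin":0.0796,"jaw":0},{"spin":0.121,"jaw":0},{"spin":0.1592,"jaw":0},{"spin":0.1974,"jaw":0},{"spin":0.2355,"jaw":0},{"spin":0.2706,"jaw":0},{"spin":0.2865,"jaw":0},{"spin":0.2865,"jaw":0}]' --squeeze 60

```text
time: 8.1
position: [0.5106, 0.0839, 0.3841]
tool_rot: [-0.326, -3.124, 0.001]
ft_force: [-2.1, -0.5, -2.1]
grip_width: 0.201
grip_force: 60.0
```

```bash
python3 st.py red 2.937
```

```text
pos [0.5107 0.0839 0.3841] head 2.935 q7 1.07 f [-1.3 -1.2 -0.4] tq [-0.12  0.42  0.07]
red dx 0.0004 dy 0.0005 turn -0.002 | dz engage 0.0016 transit -0.0604
```

Call:
nudge_tcp --motion '[{"spin":-0.0318,"jaw":0},{"spin":-0.0446,"jaw":0},{"xyz":[0,0,-0.0375],"spin":-0.0446,"jaw":0},{"xyz":[0,0,-0.0763],"spin":-0.0446,"jaw":0},{"xyz":[0,0,-0.0763],"spin":-0.0446,"jaw":0}]' --squeeze 60

```text
time: 8.7
position: [0.5122, 0.0848, 0.449]
tool_rot: [0.105, 3.131, 0.001]
ft_force: [1.2, 0.7, -3.2]
grip_width: 0.203
grip_force: 60.0
```

```bash
python3 st.py yellow 3.83
```

```text
pos [0.5116 0.0844 0.4467] head 3.0744 q7 1.24 f [ 0.5 -0.8 -3.3] tq [ 0.05 -0.11 -0.02]
yellow dx -0.1001 dy 0.1008 turn -0.756 | dz engage 0.0642 transit 0.0022
```

```bash
cat > wang.py <<'E'
from st import *
def wang(im,d,C):
    P=cloud(C,d)
    for n in('red','yellow','blue','green'):
        c=T[n];q=(np.hypot(P[...,0]-c[0],P[...,1]-c[1])<.0245)&(P[...,2]>.116)&(P[...,2]<.132)
        w=P[q]
        if len(w)<30: continue
        e,v=np.linalg.eigh(np.cov(w[:,:2].T));a=np.arctan2(v[1,1],v[0,1])
        z0=2.291 if n in('red','yellow') else 2.291-np.pi/2
        print(n,len(w),w.mean(0).round(4),'len %.3f'%np.sqrt(12*e[1]),'q %.3f'%((z0-a+.5)%np.pi-.5))
E
python3 - <<'E'
from wang import *
import pickle
wang(np.load('w1.npy'),np.load('w1d.npy'),pickle.load(open('w1c.pkl','rb')))
print('top0');wang(0,np.load('topd.npy'),cam('top'))
print('now');C=cam('wrist');im,d=ctrl.get_image('wrist');wang(im,d,C)
C=cam('top');im,d=ctrl.get_image('top');wang(im,d,C)
E
```

```text
red 280 [0.5096 0.0845 0.1222] len 0.044 q 0.037
yellow 278 [0.6172 0.1782 0.1215] len 0.043 q 0.125
blue 259 [0.6102 0.0776 0.1218] len 0.044 q 0.130
green 278 [0.5163 0.1848 0.1222] len 0.044 q 0.160
top0
red 36 [0.5111 0.0845 0.1227] len 0.043 q 0.035
yellow 40 [0.6186 0.1799 0.122 ] len 0.044 q 0.129
blue 34 [0.6119 0.0781 0.1233] len 0.044 q 0.148
green 34 [0.5169 0.1858 0.1223] len 0.044 q 0.153
now
green 386 [0.5158 0.1843 0.1221] len 0.044 q 0.158
```

In the tool's units: 0.101 m / 0.8 = 0.1263, -0.1 m / 0.8 = -0.125, -0.661 rad / 3.1416 = -0.2104.

Call:
nudge_tcp --motion '[{"xyz":[-0.025,0.025,-0.0188],"spin":-0.0414,"jaw":0},{"xyz":[-0.0625,0.0625,-0.0188],"spin":-0.0828,"jaw":0},{"xyz":[-0.1,0.1,-0.0188],"spin":-0.1273,"jaw":0},{"xyz":[-0.125,0.1263,-0.0188],"spin":-0.1687,"jaw":0},{"xyz":[-0.125,0.1263,-0.0063],"spin":-0.2104,"jaw":0},{"xyz":[-0.125,0.1263,0],"spin":-0.2104,"jaw":0},{"xyz":[-0.125,0.1263,0],"spin":-0.2104,"jaw":0}]' --squeeze 60

```text
time: 9.6
position: [0.6172, 0.1772, 0.4423]
tool_rot: [0.912, -3.002, 0.0]
ft_force: [0.1, 0.2, -3.7]
grip_width: 0.2
grip_force: 60.0
```

```bash
python3 st.py yellow 3.735
python3 - <<'E'
from wang import *
C=cam('wrist');im,d=ctrl.get_image('wrist');wang(im,d,C);print()
C=cam('top');im,d=ctrl.get_image('top');wang(im,d,C)
E
```

```text
pos [0.6172 0.1771 0.4435] head 3.7316 q7 1.56 f [ 0.3 -0.1 -3.9] tq [ 0.17 -0.13 -0.02]
yellow dx -0.0015 dy 0.0005 turn -0.003 | dz engage 0.0610 transit -0.0010
red 567 [0.511  0.0844 0.1221] len 0.044 q 0.772
blue 478 [0.6111 0.0778 0.1219] len 0.043 q 0.130
green 483 [0.5172 0.1847 0.1219] len 0.043 q 0.158

green 35 [0.5163 0.1855 0.1225] len 0.046 q 0.156
```

In the tool's units: 0.061 m / 0.8 = 0.0763, 0.054 m / 0.8 = 0.0675.

Call:
nudge_tcp --motion '[{"xyz":[-0.0015,0.0006,0.0375],"jaw":0},{"xyz":[-0.0015,0.0006,0.0525],"jaw":0},{"xyz":[-0.0015,0.0006,0.06],"jaw":0},{"xyz":[-0.0015,0.0006,0.0675],"jaw":0},{"xyz":[-0.0015,0.0006,0.0763],"jaw":0},{"xyz":[-0.0015,0.0006,0.0763],"jaw":0}]' --squeeze 60

```text
time: 10.4
position: [0.618, 0.1788, 0.3832]
tool_rot: [0.918, -3.004, 0.0]
ft_force: [0.1, -0.5, -2.9]
grip_width: 0.204
grip_force: 60.0
```

```bash
python3 st.py yellow 2.932
```

```text
pos [0.6181 0.179  0.3837] head 3.7347 q7 1.54 f [-0.1  0.2 -3.3] tq [ 0.21 -0.08 -0.01]
yellow dx 0.0003 dy -0.0006 turn 0.803 | dz engage 0.0012 transit -0.0608
```

In the tool's units: 0.803 rad / 3.1416 = 0.2556.

Call:
nudge_tcp --motion '[{"spin":0.0382,"jaw":0},{"spin":0.0796,"jaw":0},{"spin":0.121,"jaw":0},{"spin":0.1592,"jaw":0},{"spin":0.1974,"jaw":0},{"spin":0.2355,"jaw":0},{"spin":0.2556,"jaw":0},{"spin":0.2556,"jaw":0}]' --squeeze 60

```text
time: 11.3
position: [0.618, 0.1795, 0.3842]
tool_rot: [0.328, 3.124, 0.0]
ft_force: [-0.2, 1.0, -4.1]
grip_width: 0.202
grip_force: 60.0
```

Call:
nudge_tcp --motion '[{"spin":-0.0318,"jaw":0},{"spin":-0.0446,"jaw":0},{"xyz":[0,0,-0.0375],"spin":-0.0446,"jaw":0},{"xyz":[0,0,-0.0763],"spin":-0.0446,"jaw":0},{"xyz":[0,0,-0.0763],"spin":-0.0446,"jaw":0}]' --squeeze 60

```text
time: 11.8
position: [0.6187, 0.1801, 0.45]
tool_rot: [0.107, 3.132, 0.005]
ft_force: [0.5, 0.1, -2.7]
grip_width: 0.198
grip_force: 60.0
```

```bash
python3 st.py blue 3.727
```

```text
pos [0.6184 0.1798 0.4473] head 3.0732 q7 0.95 f [ 0.2 -0.2 -4. ] tq [ 0.08 -0.14 -0.01]
blue dx -0.0006 dy -0.1027 turn -0.654 | dz engage 0.0648 transit 0.0028
```

In the tool's units: -0.1022 m / 0.8 = -0.1278, -0.07 m / 0.8 = -0.0875, -0.654 rad / 3.1416 = -0.2082.

Call:
nudge_tcp --motion '[{"xyz":[0,-0.0375,0],"spin":-0.0446,"jaw":0},{"xyz":[0,-0.0875,0],"spin":-0.0891,"jaw":0},{"xyz":[0,-0.1278,0],"spin":-0.1337,"jaw":0},{"xyz":[0,-0.1278,0],"spin":-0.1719,"jaw":0},{"xyz":[0,-0.1278,0],"spin":-0.2082,"jaw":0},{"xyz":[0,-0.1278,0],"spin":-0.2082,"jaw":0}]' --squeeze 60

```text
time: 12.5
position: [0.6107, 0.0762, 0.4429]
tool_rot: [0.904, -3.006, -0.001]
ft_force: [0.1, 0.5, -4.4]
grip_width: 0.202
grip_force: 60.0
```

```bash
python3 st.py blue 3.727
python3 - <<'E'
from wang import *
C=cam('wrist');im,d=ctrl.get_image('wrist');wang(im,d,C);print()
C=cam('top');im,d=ctrl.get_image('top');wang(im,d,C)
E
```

```text
pos [0.6107 0.0767 0.4431] head 3.7238 q7 1.74 f [-0.4  0.5 -3.7] tq [ 0.17 -0.08 -0.03]
blue dx -0.0014 dy -0.0002 turn -0.003 | dz engage 0.0606 transit -0.0014
red 471 [0.5109 0.0833 0.1221] len 0.044 q 0.777
yellow 87 [0.6164 0.1612 0.1211] len 0.013 q 0.480
green 482 [0.5171 0.1838 0.1215] len 0.043 q 0.162

red 43 [0.5107 0.0836 0.1219] len 0.044 q 0.759
green 33 [0.5173 0.1862 0.1228] len 0.044 q 0.166
```

In the tool's units: 0.061 m / 0.8 = 0.0763, 0.054 m / 0.8 = 0.0675.

Call:
nudge_tcp --motion '[{"xyz":[-0.0013,-0.0003,0.0375],"jaw":0},{"xyz":[-0.0013,-0.0003,0.0525],"jaw":0},{"xyz":[-0.0013,-0.0003,0.06],"jaw":0},{"xyz":[-0.0013,-0.0003,0.0675],"jaw":0},{"xyz":[-0.0013,-0.0003,0.0763],"jaw":0},{"xyz":[-0.0013,-0.0003,0.0763],"jaw":0}]' --squeeze 60

```text
time: 13.3
position: [0.6118, 0.0773, 0.3832]
tool_rot: [0.904, -3.008, -0.0]
ft_force: [0.1, -0.0, -3.5]
grip_width: 0.2
grip_force: 60.0
```

```bash
python3 st.py blue 2.932
```

```text
pos [0.6119 0.0774 0.3837] head 3.7257 q7 1.72 f [ 0.9 -0.1 -3.5] tq [ 0.13 -0.08 -0.  ]
blue dx -0.0000 dy -0.0001 turn 0.794 | dz engage 0.0012 transit -0.0608
```

In the tool's units: 0.794 rad / 3.1416 = 0.2527.

Call:
nudge_tcp --motion '[{"spin":0.0382,"jaw":0},{"spin":0.0796,"jaw":0},{"spin":0.121,"jaw":0},{"spin":0.1592,"jaw":0},{"spin":0.1974,"jaw":0},{"spin":0.2355,"jaw":0},{"spin":0.2527,"jaw":0},{"spin":0.2527,"jaw":0}]' --squeeze 60

```text
time: 14.2
position: [0.612, 0.0777, 0.3843]
tool_rot: [0.328, 3.123, -0.0]
ft_force: [0.2, 0.5, -3.9]
grip_width: 0.2
grip_force: 60.0
```

Call:
nudge_tcp --motion '[{"spin":-0.0318,"jaw":0},{"spin":-0.0446,"jaw":0},{"xyz":[0,0,-0.0375],"spin":-0.0446,"jaw":0},{"xyz":[0,0,-0.0938],"spin":-0.0446,"jaw":0},{"xyz":[0,0,-0.0938],"spin":-0.0446,"jaw":0}]' --squeeze 60

```text
time: 14.7
position: [0.6129, 0.0788, 0.4657]
tool_rot: [0.107, 3.129, 0.003]
ft_force: [1.0, 1.5, -3.3]
grip_width: 0.199
grip_force: 60.0
```

```bash
python3 st.py green 3.704
```

```text
pos [0.6125 0.0784 0.4626] head 3.0734 q7 1.13 f [ 0.  -0.8 -3.4] tq [-0.   -0.11 -0.  ]
green dx 0.1027 dy 0.1005 turn -0.631 | dz engage 0.0801 transit 0.0181
```

In the tool's units: 0.1025 m / 0.8 = 0.1281, 0.014 m / 0.8 = 0.0175, -0.631 rad / 3.1416 = -0.2009.

Call:
nudge_tcp --motion '[{"xyz":[0.0375,0.0375,0],"spin":-0.0446,"jaw":0},{"xyz":[0.075,0.075,0],"spin":-0.0891,"jaw":0},{"xyz":[0.1125,0.1125,0],"spin":-0.1337,"jaw":0},{"xyz":[0.1281,0.1263,0.0063],"spin":-0.1719,"jaw":0},{"xyz":[0.1281,0.1263,0.0175],"spin":-0.2009,"jaw":0},{"xyz":[0.1281,0.1263,0.0175],"spin":-0.2009,"jaw":0},{"xyz":[0.1281,0.1263,0.0175],"spin":-0.2009,"jaw":0}]' --squeeze 60

```text
time: 15.5
position: [0.5168, 0.1845, 0.4437]
tool_rot: [0.865, -3.018, 0.0]
ft_force: [0.5, -0.1, -3.2]
grip_width: 0.204
grip_force: 60.0
```

```bash
python3 st.py green 3.704
python3 - <<'E'
from wang import *
C=cam('wrist');im,d=ctrl.get_image('wrist');wang(im,d,C);print()
C=cam('top');im,d=ctrl.get_image('top');wang(im,d,C)
E
```

```text
pos [0.5171 0.1845 0.4441] head 3.7 q7 1.58 f [ 0.2 -0.3 -2.9] tq [ 0.11 -0.12 -0.  ]
green dx -0.0005 dy 0.0011 turn -0.004 | dz engage 0.0616 transit -0.0004
red 467 [0.5097 0.0843 0.122 ] len 0.044 q 0.776
blue 381 [0.6099 0.0781 0.122 ] len 0.044 q 0.769

red 34 [0.5107 0.0788 0.1215] len 0.035 q 0.778
blue 37 [0.6102 0.0782 0.1226] len 0.041 q 0.791
```

In the tool's units: 0.061 m / 0.8 = 0.0763, 0.054 m / 0.8 = 0.0675.

Call:
nudge_tcp --motion '[{"xyz":[-0.0006,0.001,0.0375],"jaw":0},{"xyz":[-0.0006,0.001,0.0525],"jaw":0},{"xyz":[-0.0006,0.001,0.06],"jaw":0},{"xyz":[-0.0006,0.001,0.0675],"jaw":0},{"xyz":[-0.0006,0.001,0.0763],"jaw":0},{"xyz":[-0.0006,0.001,0.0763],"jaw":0}]' --squeeze 60

```text
time: 16.3
position: [0.5166, 0.1861, 0.3832]
tool_rot: [0.87, -3.018, 0.0]
ft_force: [-0.2, 0.3, -3.5]
grip_width: 0.198
grip_force: 60.0
```

```bash
python3 st.py green 2.932
```

```text
pos [0.5167 0.1863 0.3837] head 3.7028 q7 1.55 f [-0.1  0.1 -3.5] tq [ 0.1  -0.08 -0.  ]
green dx 0.0002 dy -0.0006 turn 0.771 | dz engage 0.0012 transit -0.0608
```

In the tool's units: 0.771 rad / 3.1416 = 0.2454.

Call:
nudge_tcp --motion '[{"spin":0.0382,"jaw":0},{"spin":0.0796,"jaw":0},{"spin":0.121,"jaw":0},{"spin":0.1592,"jaw":0},{"spin":0.1974,"jaw":0},{"spin":0.2292,"jaw":0},{"spin":0.2454,"jaw":0},{"spin":0.2454,"jaw":0}]' --squeeze 60

```text
time: 17.2
position: [0.517, 0.1863, 0.3842]
tool_rot: [0.329, 3.123, -0.0]
ft_force: [-0.3, 0.0, -4.2]
grip_width: 0.2
grip_force: 60.0
```

Call:
nudge_tcp --motion '[{"spin":-0.0318,"jaw":0},{"spin":-0.0493,"jaw":0},{"xyz":[0,0,-0.0375],"spin":-0.0493,"jaw":0},{"xyz":[0,0,-0.0763],"spin":-0.0493,"jaw":0},{"xyz":[0,0,-0.0763],"spin":-0.0493,"jaw":0}]' --squeeze 60

```text
time: 17.7
position: [0.5175, 0.1875, 0.4493]
tool_rot: [0.083, 3.133, 0.004]
ft_force: [-0.0, 0.3, -2.7]
grip_width: 0.2
grip_force: 60.0
```

```bash
python3 st.py red 3.087
```

```text
pos [0.5171 0.187  0.4469] head 3.088 q7 1.0 f [ 0.1 -0.1 -3.3] tq [ 0.13 -0.1  -0.01]
red dx 0.0012 dy -0.1028 turn 0.001 | dz engage 0.0644 transit 0.0024
```

Careful with the scale: shifts go in shares of 0.8 m and turns go in shares of pi rad. That gives: -0.1022 m / 0.8 = -0.1278, -0.07 m / 0.8 = -0.0875.

Call:
nudge_tcp --motion '[{"xyz":[0.0015,-0.0375,0],"jaw":0},{"xyz":[0.0015,-0.0875,0],"jaw":0},{"xyz":[0.0015,-0.1278,0],"jaw":0},{"xyz":[0.0015,-0.1278,0],"jaw":0},{"xyz":[0.0015,-0.1278,0],"jaw":0}]' --squeeze 60

```text
time: 18.3
position: [0.5096, 0.0832, 0.4433]
tool_rot: [-0.089, -3.138, 0.0]
ft_force: [-0.1, 0.7, -3.4]
grip_width: 0.198
grip_force: 60.0
```

```bash
python3 st.py red 3.087
python3 - <<'E'
from wang import *
C=cam('wrist');im,d=ctrl.get_image('wrist');wang(im,d,C);print()
C=cam('top');im,d=ctrl.get_image('top');wang(im,d,C)
E
```

```text
pos [0.5095 0.0845 0.4436] head 3.0871 q7 1.26 f [-0.7  0.  -2.2] tq [ 0.09 -0.14  0.02]
red dx -0.0009 dy 0.0000 turn 0.000 | dz engage 0.0611 transit -0.0009
green 422 [0.516  0.1846 0.1219] len 0.043 q 0.782
```

In the tool's units: 0.061 m / 0.8 = 0.0763, 0.054 m / 0.8 = 0.0675.

Call:
nudge_tcp --motion '[{"xyz":[-0.001,0,0.0375],"jaw":0},{"xyz":[-0.001,0,0.0525],"jaw":0},{"xyz":[-0.001,0,0.06],"jaw":0},{"xyz":[-0.001,0,0.0675],"jaw":0},{"xyz":[-0.001,0,0.0763],"jaw":0},{"xyz":[-0.001,0,0.0763],"jaw":0}]' --squeeze 60

```text
time: 19.1
position: [0.5106, 0.0842, 0.3832]
tool_rot: [-0.086, -3.139, 0.0]
ft_force: [0.1, 0.4, -3.1]
grip_width: 0.198
grip_force: 60.0
```

```bash
python3 st.py red 2.13
```

```text
pos [0.5107 0.0843 0.3837] head 3.0869 q7 1.22 f [-0.5  0.2 -3.1] tq [ 0.09 -0.2   0.03]
red dx 0.0003 dy 0.0002 turn 0.957 | dz engage 0.0012 transit -0.0608
```

In the tool's units: 0.957 rad / 3.1416 = 0.3046.

Call:
nudge_tcp --motion '[{"spin":0.0382,"jaw":0},{"spin":0.0796,"jaw":0},{"spin":0.121,"jaw":0},{"spin":0.1592,"jaw":0},{"spin":0.1974,"jaw":0},{"spin":0.2355,"jaw":0},{"spin":0.2737,"jaw":0},{"spin":0.296,"jaw":0},{"spin":0.3046,"jaw":0},{"spin":0.3046,"jaw":0}]' --squeeze 60

```text
time: 20.2
position: [0.5106, 0.0845, 0.3841]
tool_rot: [1.521, 2.749, 0.0]
ft_force: [-2.5, -0.2, -1.4]
grip_width: 0.198
grip_force: 60.0
```

```bash
python3 st.py red 2.13
```

```text
pos [0.5107 0.0845 0.3841] head 2.1311 q7 0.28 f [-1.4  0.4 -1.2] tq [0.21 0.3  0.1 ]
red dx 0.0002 dy -0.0002 turn 0.001 | dz engage 0.0016 transit -0.0604
```

Call:
nudge_tcp --motion '[{"spin":-0.0318,"jaw":0},{"spin":-0.0477,"jaw":0},{"xyz":[0,0,-0.0375],"spin":-0.0477,"jaw":0},{"xyz":[0,0,-0.0938],"spin":-0.0477,"jaw":0},{"xyz":[0,0,-0.0938],"spin":-0.0477,"jaw":0}]' --squeeze 60

```text
time: 20.8
position: [0.5124, 0.085, 0.4647]
tool_rot: [1.307, 2.846, 0.008]
ft_force: [1.3, -0.1, -3.1]
grip_width: 0.202
grip_force: 60.0
```

```bash
python3 st.py yellow 3.087
python3 - <<'E'
from wang import *
C=cam('top');im,d=ctrl.get_image('top');wang(im,d,C)
E
```

```text
pos [0.5117 0.0846 0.4618] head 2.2801 q7 0.46 f [-0.2 -0.4 -3.4] tq [-0.03 -0.13 -0.01]
yellow dx 0.0017 dy 0.1418 turn -0.807 | dz engage 0.0793 transit 0.0173
green 38 [0.5151 0.1863 0.122 ] len 0.043 q 0.770
```

In the tool's units: 0.142 m / 0.8 = 0.1775, 0.001 m / 0.8 = 0.0013, -0.807 rad / 3.1416 = -0.2569.

Call:
nudge_tcp --motion '[{"xyz":[0.0013,0.0375,0],"spin":-0.0446,"jaw":0},{"xyz":[0.0013,0.0875,0],"spin":-0.0891,"jaw":0},{"xyz":[0.0013,0.1375,0],"spin":-0.1337,"jaw":0},{"xyz":[0.0013,0.1775,0],"spin":-0.1783,"jaw":0},{"xyz":[0.0013,0.1775,0.0125],"spin":-0.2228,"jaw":0},{"xyz":[0.0013,0.1775,0.0175],"spin":-0.2569,"jaw":0},{"xyz":[0.0013,0.1775,0.0175],"spin":-0.2569,"jaw":0},{"xyz":[0.0013,0.1775,0.0175],"spin":-0.2569,"jaw":0}]' --squeeze 60

```text
time: 21.75
position: [0.6178, 0.1771, 0.4433]
tool_rot: [-0.09, -3.138, 0.001]
ft_force: [0.4, 0.5, -3.7]
grip_width: 0.2
grip_force: 60.0
```

```bash
python3 st.py yellow 3.087
python3 - <<'E'
from wang import *
C=cam('wrist');im,d=ctrl.get_image('wrist');wang(im,d,C);print()
C=cam('top');im,d=ctrl.get_image('top');wang(im,d,C);cv2.imwrite('pics/t5.png',im[120:280,200:420,::-1])
E
```

```text
pos [0.6178 0.1771 0.444 ] head 3.0844 q7 0.94 f [-0.5 -0.2 -4.7] tq [ 0.06 -0.12 -0.09]
yellow dx -0.0003 dy 0.0012 turn -0.003 | dz engage 0.0615 transit -0.0005
red 512 [0.5103 0.085  0.122 ] len 0.044 q 1.576
blue 435 [0.6107 0.0787 0.1217] len 0.044 q 0.771
green 499 [0.5172 0.1857 0.1223] len 0.043 q 0.775

green 38 [0.515  0.1864 0.1227] len 0.042 q 0.796
```

Red is at 1.576. Now tightening yellow.

Call:
nudge_tcp --motion '[{"xyz":[-0.0004,0.0013,0.0375],"jaw":0},{"xyz":[-0.0004,0.0013,0.0525],"jaw":0},{"xyz":[-0.0004,0.0013,0.06],"jaw":0},{"xyz":[-0.0004,0.0013,0.0675],"jaw":0},{"xyz":[-0.0004,0.0013,0.0763],"jaw":0},{"xyz":[-0.0004,0.0013,0.0763],"jaw":0}]' --squeeze 60

```text
time: 22.55
position: [0.6181, 0.1783, 0.3831]
tool_rot: [-0.086, -3.14, 0.001]
ft_force: [-0.6, -0.8, -4.1]
grip_width: 0.198
grip_force: 60.0
```

```bash
python3 st.py yellow 2.13
```

```text
pos [0.6182 0.1784 0.3837] head 3.0867 q7 0.92 f [ 0.1  0.3 -2.9] tq [ 0.15 -0.14 -0.03]
yellow dx -0.0000 dy -0.0001 turn 0.957 | dz engage 0.0012 transit -0.0608
```

In the tool's units: 0.957 rad / 3.1416 = 0.3046.

Call:
nudge_tcp --motion '[{"spin":0.0382,"jaw":0},{"spin":0.0796,"jaw":0},{"spin":0.121,"jaw":0},{"spin":0.1592,"jaw":0},{"spin":0.1974,"jaw":0},{"spin":0.2355,"jaw":0},{"spin":0.2737,"jaw":0},{"spin":0.296,"jaw":0},{"spin":0.3046,"jaw":0},{"spin":0.3046,"jaw":0}]' --squeeze 60

```text
time: 23.65
position: [0.6181, 0.179, 0.3842]
tool_rot: [1.52, 2.749, 0.001]
ft_force: [-0.5, 0.9, -3.5]
grip_width: 0.203
grip_force: 60.0
```

Call:
nudge_tcp --motion '[{"spin":-0.0318,"jaw":0},{"spin":-0.0477,"jaw":0},{"xyz":[0,0,-0.0375],"spin":-0.0477,"jaw":0},{"xyz":[0,0,-0.0763],"spin":-0.0477,"jaw":0},{"xyz":[0,0,-0.0763],"spin":-0.0477,"jaw":0},{"xyz":[0,0,-0.0763],"spin":-0.0477,"jaw":0}]' --squeeze 60

```text
time: 24.25
position: [0.6182, 0.1785, 0.4451]
tool_rot: [1.311, 2.854, 0.001]
ft_force: [0.2, 0.1, -3.9]
grip_width: 0.2
grip_force: 60.0
```

```bash
python3 st.py blue 3.087
```

```text
pos [0.6181 0.1782 0.4438] head 2.2802 q7 0.18 f [ 0.8 -0.1 -3.6] tq [ 0.01 -0.15  0.07]
blue dx -0.0726 dy -0.0703 turn -0.807 | dz engage 0.0613 transit -0.0007
```

In the tool's units: -0.073 m / 0.8 = -0.0913, -0.071 m / 0.8 = -0.0888, -0.807 rad / 3.1416 = -0.2569.

Call:
nudge_tcp --motion '[{"xyz":[-0.025,-0.025,0],"spin":-0.0446,"jaw":0},{"xyz":[-0.05,-0.05,0],"spin":-0.0891,"jaw":0},{"xyz":[-0.075,-0.075,0],"spin":-0.1337,"jaw":0},{"xyz":[-0.0913,-0.0888,0],"spin":-0.1783,"jaw":0},{"xyz":[-0.0913,-0.0888,0],"spin":-0.2228,"jaw":0},{"xyz":[-0.0913,-0.0888,0],"spin":-0.2569,"jaw":0},{"xyz":[-0.0913,-0.0888,0],"spin":-0.2569,"jaw":0}]' --squeeze 60

```text
time: 25.05
position: [0.6116, 0.0761, 0.443]
tool_rot: [-0.086, -3.138, 0.0]
ft_force: [-0.4, 0.1, -3.1]
grip_width: 0.2
grip_force: 60.0
```

```bash
python3 st.py blue 3.087
python3 - <<'E'
from wang import *
C=cam('wrist');im,d=ctrl.get_image('wrist');wang(im,d,C)
E
```

```text
pos [0.6116 0.0764 0.4433] head 3.0846 q7 1.13 f [ 0.1  0.5 -3.1] tq [ 0.08 -0.11 -0.01]
blue dx -0.0003 dy 0.0009 turn -0.002 | dz engage 0.0608 transit -0.0012
red 483 [0.5105 0.0839 0.1223] len 0.044 q 1.574
yellow 371 [0.6175 0.1775 0.1223] len 0.044 q 1.574
green 557 [0.5169 0.1846 0.1218] len 0.043 q 0.773
```

In the tool's units: 0.061 m / 0.8 = 0.0763, 0.054 m / 0.8 = 0.0675.

Call:
nudge_tcp --motion '[{"xyz":[-0.0004,0.0006,0.0375],"jaw":0},{"xyz":[-0.0004,0.0006,0.0525],"jaw":0},{"xyz":[-0.0004,0.0006,0.06],"jaw":0},{"xyz":[-0.0004,0.0006,0.0675],"jaw":0},{"xyz":[-0.0004,0.0006,0.0763],"jaw":0},{"xyz":[-0.0004,0.0006,0.0763],"jaw":0}]' --squeeze 60

```text
time: 25.8
position: [0.612, 0.0772, 0.3832]
tool_rot: [-0.086, -3.14, 0.0]
ft_force: [-0.1, 0.3, -3.3]
grip_width: 0.2
grip_force: 60.0
```

```bash
python3 st.py blue 2.13
```

```text
pos [0.6122 0.0772 0.3837] head 3.0867 q7 1.1 f [ 0.4 -0.6 -2.5] tq [ 0.11 -0.12 -0.  ]
blue dx 0.0002 dy 0.0000 turn 0.957 | dz engage 0.0012 transit -0.0608
```

In the tool's units: 0.957 rad / 3.1416 = 0.3046.

Call:
nudge_tcp --motion '[{"spin":0.0382,"jaw":0},{"spin":0.0796,"jaw":0},{"spin":0.121,"jaw":0},{"spin":0.1592,"jaw":0},{"spin":0.1974,"jaw":0},{"spin":0.2355,"jaw":0},{"spin":0.2737,"jaw":0},{"spin":0.296,"jaw":0},{"spin":0.3046,"jaw":0},{"spin":0.3046,"jaw":0}]' --squeeze 60

```text
time: 26.9
position: [0.6123, 0.0775, 0.3842]
tool_rot: [1.521, 2.748, 0.001]
ft_force: [0.8, 0.0, -2.5]
grip_width: 0.202
grip_force: 60.0
```

Call:
nudge_tcp --motion '[{"spin":-0.0318,"jaw":0},{"spin":-0.0477,"jaw":0},{"xyz":[0,0,-0.0375],"spin":-0.0477,"jaw":0},{"xyz":[0,0,-0.0938],"spin":-0.0477,"jaw":0},{"xyz":[0,0,-0.0938],"spin":-0.0477,"jaw":0},{"xyz":[0,0,-0.0938],"spin":-0.0477,"jaw":0}]' --squeeze 60

```text
time: 27.5
position: [0.6122, 0.0777, 0.46]
tool_rot: [1.31, 2.853, 0.002]
ft_force: [-0.8, -0.2, -3.6]
grip_width: 0.198
grip_force: 60.0
```

```bash
python3 st.py green 3.087
```

```text
pos [0.612  0.0773 0.4583] head 2.2805 q7 0.37 f [-1.1 -0.6 -3.1] tq [ 0.02 -0.14  0.07]
green dx 0.1442 dy -0.0015 turn -0.806 | dz engage 0.0758 transit 0.0138
```

In the tool's units: 0.1445 m / 0.8 = 0.1806, 0.11 m / 0.8 = 0.1375, -0.806 rad / 3.1416 = -0.2566.

Call:
nudge_tcp --motion '[{"xyz":[0.0375,-0.0013,0],"spin":-0.0446,"jaw":0},{"xyz":[0.0875,-0.0013,0],"spin":-0.0891,"jaw":0},{"xyz":[0.1375,-0.0013,0],"spin":-0.1337,"jaw":0},{"xyz":[0.1806,-0.0013,0],"spin":-0.1783,"jaw":0},{"xyz":[0.1806,-0.0013,0.0125],"spin":-0.2228,"jaw":0},{"xyz":[0.1806,-0.0013,0.0175],"spin":-0.2566,"jaw":0},{"xyz":[0.1806,-0.0013,0.0175],"spin":-0.2566,"jaw":0},{"xyz":[0.1806,-0.0013,0.0175],"spin":-0.2566,"jaw":0}]' --squeeze 60

```text
time: 28.4
position: [0.5172, 0.1858, 0.4438]
tool_rot: [-0.092, -3.138, 0.001]
ft_force: [0.9, -0.1, -2.2]
grip_width: 0.199
grip_force: 60.0
```

```bash
python3 st.py green 3.087
python3 - <<'E'
from wang import *
C=cam('wrist');im,d=ctrl.get_image('wrist');wang(im,d,C)
E
```

```text
pos [0.5174 0.1859 0.4441] head 3.0831 q7 0.99 f [ 0.2  0.  -2.9] tq [ 0.06 -0.2   0.01]
green dx 0.0005 dy -0.0002 turn -0.004 | dz engage 0.0616 transit -0.0004
red 441 [0.5093 0.0851 0.1216] len 0.043 q 1.576
```

In the tool's units: 0.061 m / 0.8 = 0.0763, 0.054 m / 0.8 = 0.0675.

Call:
nudge_tcp --motion '[{"xyz":[0.0005,0,0.0375],"jaw":0},{"xyz":[0.0005,0,0.0525],"jaw":0},{"xyz":[0.0005,0,0.06],"jaw":0},{"xyz":[0.0005,0,0.0675],"jaw":0},{"xyz":[0.0005,0,0.0763],"jaw":0},{"xyz":[0.0005,0,0.0763],"jaw":0}]' --squeeze 60

```text
time: 29.15
position: [0.5168, 0.1862, 0.3832]
tool_rot: [-0.088, -3.139, 0.0]
ft_force: [0.3, -0.7, -2.4]
grip_width: 0.203
grip_force: 60.0
```

```bash
python3 st.py green 2.13
```

```text
pos [0.5169 0.1863 0.3837] head 3.0858 q7 0.96 f [ 0.4  1.3 -2.7] tq [ 0.04 -0.15 -0.  ]
green dx 0.0000 dy -0.0006 turn 0.956 | dz engage 0.0012 transit -0.0608
```

In the tool's units: 0.957 rad / 3.1416 = 0.3046.

Call:
nudge_tcp --motion '[{"spin":0.0382,"jaw":0},{"spin":0.0796,"jaw":0},{"spin":0.121,"jaw":0},{"spin":0.1592,"jaw":0},{"spin":0.1974,"jaw":0},{"spin":0.2355,"jaw":0},{"spin":0.2737,"jaw":0},{"spin":0.296,"jaw":0},{"spin":0.3046,"jaw":0},{"spin":0.3046,"jaw":0}]' --squeeze 60

```text
time: 30.25
position: [0.5171, 0.1864, 0.3842]
tool_rot: [1.522, 2.747, 0.001]
ft_force: [-0.2, -0.6, -3.0]
grip_width: 0.199
grip_force: 60.0
```

Call:
nudge_tcp --motion '[{"spin":-0.0318,"jaw":0},{"spin":-0.0477,"jaw":0},{"xyz":[0,0,-0.0375],"spin":-0.0477,"jaw":0},{"xyz":[0,0,-0.0875],"spin":-0.0477,"jaw":0},{"xyz":[0,0,-0.0875],"spin":-0.0477,"jaw":0},{"xyz":[0,0,-0.0875],"spin":-0.0477,"jaw":0}]' --squeeze 60

```text
time: 30.85
position: [0.5169, 0.1867, 0.4544]
tool_rot: [1.312, 2.853, 0.002]
ft_force: [0.1, -0.4, -3.9]
grip_width: 0.199
grip_force: 60.0
```

```bash
python3 st.py cradle 3.361
```

```text
pos [0.5167 0.1863 0.4531] head 2.2795 q7 0.21 f [ 0.1 -0.5 -4.4] tq [-0.   -0.14 -0.  ]
cradle dx 0.1366 dy 0.0901 turn -1.082 | dz engage 0.0706 transit 0.0086
```

In the tool's units: 0.137 m / 0.8 = 0.1713, 0.12 m / 0.8 = 0.15, -1.082 rad / 3.1416 = -0.3444.

Call:
nudge_tcp --motion '[{"xyz":[0.0375,0.025,0],"spin":-0.0446,"jaw":0},{"xyz":[0.075,0.05,0],"spin":-0.0891,"jaw":0},{"xyz":[0.1125,0.075,0],"spin":-0.1337,"jaw":0},{"xyz":[0.15,0.1,0],"spin":-0.1783,"jaw":0},{"xyz":[0.1713,0.1125,0],"spin":-0.2228,"jaw":0},{"xyz":[0.1713,0.1125,0],"spin":-0.2674,"jaw":0},{"xyz":[0.1713,0.1125,0],"spin":-0.3088,"jaw":0},{"xyz":[0.1713,0.1125,0],"spin":-0.3444,"jaw":0},{"xyz":[0.1713,0.1125,0],"spin":-0.3444,"jaw":0},{"xyz":[0.1713,0.1125,0],"spin":-0.3444,"jaw":0}]' --squeeze 60

```text
time: 31.95
position: [0.4962, 0.3486, 0.4525]
tool_rot: [0.34, -3.121, 0.001]
ft_force: [0.2, -0.0, -2.9]
grip_width: 0.196
grip_force: 60.0
```

```bash
python3 st.py cradle 3.361
python3 - <<'E'
from wang import *
C=cam('wrist');im,d=ctrl.get_image('wrist');wang(im,d,C);print()
C=cam('top');im,d=ctrl.get_image('top');wang(im,d,C)
E
```

```text
pos [0.4962 0.3487 0.4528] head 3.3585 q7 0.87 f [ 0.4  1.1 -2.4] tq [ 0.14 -0.15 -0.04]
cradle dx -0.0000 dy 0.0000 turn -0.002 | dz engage 0.0703 transit 0.0083
red 582 [0.5095 0.0859 0.1211] len 0.044 q 1.578
yellow 322 [0.6127 0.1765 0.121 ] len 0.032 q 1.547
blue 193 [0.607  0.0828 0.1225] len 0.033 q 1.662
green 379 [0.5157 0.1878 0.1222] len 0.044 q 1.573

red 33 [0.5098 0.0838 0.1232] len 0.043 q 1.569
yellow 31 [0.6184 0.1794 0.1239] len 0.045 q 1.552
blue 36 [0.6125 0.0779 0.122 ] len 0.043 q 1.602
green 42 [0.5176 0.1858 0.1227] len 0.046 q 1.563
```

In the tool's units: 0.154 m / 0.8 = 0.1925, 0.147 m / 0.8 = 0.1838, -0.002 rad / 3.1416 = -0.0006.

Call:
nudge_tcp --motion '[{"xyz":[0,0,0.05],"spin":-0.0006,"jaw":0},{"xyz":[0,0,0.1],"spin":-0.0006,"jaw":0},{"xyz":[0,0,0.1438],"spin":-0.0006,"jaw":0},{"xyz":[0,0,0.1688],"spin":-0.0006,"jaw":0},{"xyz":[0,0,0.1838],"spin":-0.0006,"jaw":0},{"xyz":[0,0,0.19],"spin":-0.0006,"jaw":0},{"xyz":[0,0,0.1925],"spin":-0.0006,"jaw":0},{"xyz":[0,0,0.1925],"spin":-0.0006,"jaw":0}]' --squeeze 60

```text
time: 32.95
position: [0.4964, 0.3493, 0.3007]
tool_rot: [-0.346, 3.121, 0.001]
ft_force: [1.0, 0.2, -2.8]
grip_width: 0.198
grip_force: 60.0
```

```bash
python3 st.py cradle 3.361
```

```text
pos [0.4964 0.3493 0.3009] head 3.3627 q7 0.8 f [ 0.  -0.1 -2.5] tq [ 0.09 -0.17 -0.  ]
cradle dx 0.0004 dy -0.0006 turn 0.002 | dz engage -0.0816 transit -0.1436
```

In the tool's units: 0.003 m / 0.8 = 0.0038, 0.0015 m / 0.8 = 0.0019.

Call:
nudge_tcp --motion '[{"xyz":[0,0,0.0019],"jaw":0},{"xyz":[0,0,0.0038],"jaw":0},{"xyz":[0,0,0.0038],"jaw":0},{"xyz":[0,0,0.0038],"jaw":0}]' --squeeze 60

```text
time: 33.45
position: [0.4964, 0.3492, 0.2977]
tool_rot: [-0.346, 3.121, 0.0]
ft_force: [-1.6, -1.6, 4.0]
grip_width: 0.2
grip_force: 60.0
```

```bash
python3 st.py cradle 3.361
```

```text
pos [0.4964 0.3492 0.2977] head 3.3627 q7 0.8 f [-0.6 -1.6  6. ] tq [-0.3   0.13 -0.  ]
cradle dx 0.0003 dy -0.0004 turn 0.002 | dz engage -0.0848 transit -0.1468
```

Seated (light upward push). Release and retreat.

Call:
nudge_tcp --motion '[{"jaw":0.6},{"jaw":0.9},{"jaw":1},{"jaw":1},{"jaw":1},{"jaw":1},{"jaw":1},{"jaw":1},{"jaw":1},{"jaw":1}]'

```text
time: 34.55
position: [0.4962, 0.3489, 0.2967]
tool_rot: [-0.347, 3.122, -0.0]
ft_force: [0.2, 1.4, -0.4]
grip_width: 0.972
grip_force: 0.0
```

Call:
nudge_tcp --motion '[{"xyz":[0,0,-0.025],"jaw":1},{"xyz":[0,0,-0.0625],"jaw":1},{"xyz":[0,0,-0.125],"jaw":1},{"xyz":[0,0,-0.1875],"jaw":1},{"xyz":[0,0,-0.25],"jaw":1},{"xyz":[0,0,-0.25],"jaw":1},{"xyz":[0,0,-0.25],"jaw":1}]'

```text
time: 35.25
position: [0.496, 0.3494, 0.4979]
tool_rot: [-0.347, 3.12, 0.001]
ft_force: [1.0, -0.7, -0.8]
grip_width: 0.998
grip_force: 0.0
```

```bash
python3 - <<'E'
from wang import *
C=cam('wrist');im,d=ctrl.get_image('wrist');wang(im,d,C);print()
P=cloud(C,d);m=(abs(P[...,2]-.143)<.0025)&(np.hypot(P[...,0]-.497,P[...,1]-.347)<.075)
print(m.sum(),P[m].mean(0),cv2.minAreaRect(P[m][:,:2].astype(np.float32)))
cv2.imwrite('pics/w9.png',im[:,:,::-1])
E
```

```text
red 433 [0.5094 0.0857 0.1213] len 0.044 q 1.578
yellow 320 [0.617  0.1801 0.1211] len 0.044 q 1.571
blue 260 [0.61   0.0799 0.1222] len 0.045 q 1.573
green 292 [0.516  0.1874 0.1222] len 0.045 q 1.574

2172 [0.49397588 0.34856149 0.14279186] ((0.4986419081687927, 0.34463736414909363), (0.12423712760210037, 0.028973393142223358), 12.632668495178223)
```

View pics/w9.png

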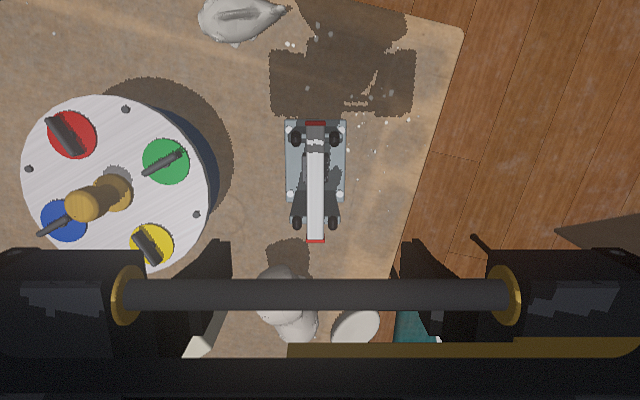

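The key hangs in the cradle, its ends at (316,123) and (314,241), and all four wings point at the pot's centre. Handing in.

```bash
python3 -c "
from bench import ctrl
print(ctrl.close_job())"
```

```text
the job is handed in; nothing more can be done
None
```

All four wing screws were tightened in the cross order, half way and then tight (final angles 1.571–1.578 rad in the last wrist picture); the key is back in its cradle and the job was handed in at about 35 s, though no verdict came back.

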